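Feed the cheese block along the rail and close the guard

ROBOT

A 6-joint arm with a two-finger parallel gripper is mounted at the origin on a cart in front of the work surface, level with it; the furniture and walls round the work are solid. World frame = base frame: x ahead of the robot, y to its left, z up, the work surface at z = 0. Lengths are in m, angles in degrees, forces in N, time in s.
With the tool pointing down it reaches from about 0.375 to 0.9 m from the base axis. Payload 3.1 kg.
Tool frame: the origin (TCP) lies at the very end of the fingers, on their centre line; the grasp point (between the pads) lies grip_point_offset behind it (grip_point_offset is the distance from the TCP to the grasp point, in m); z points along the fingers, y is the line along which they close (so a half turn about z gives the same grasp; the last joint's range is limited). The gripper opens to 87 mm and grips with 3 to 60 N. Pads are 19 mm wide; open, the fingers measure 117 mm over their backs; the gripper's body (75 mm by 190 mm) begins 51 mm behind the grasp point.
Start: joints at [54.746, 30.224, 82.088, -0, 67.689, -10.227], TCP at [0.264, 0.566, 0.223] pointing down, gripper open.
Joint ranges: [-176.69, 176.69], [-43.24, 126.21], [12.49, 139.97], [-82, 262], [0, 151.66], [-163.58, 163.58]. Speed limits (degrees/s): [159.86, 159.86, 180, 180, 180, 180].

INTERFACE

Orientations are given as a 3x3 rotation matrix whose columns are the frame's x, y, z axes.
In Python, from rig import * gives the robot as it stands.
- The arm moves only by the tool move_arm, never from a script. Its argument "increments" is a list of rows, each a list of 3 entries, a list of its own where there are three numbers: the shift along the tool's x, y, z in units of 30 mm (1.0 is 30 mm), then the turn, a rotation vector about the tool's x, y, z in units of 120 degrees (1.0 is 120 degrees), then the closure, from 0 (fully open) to 1 (shut). A call has 1 to 20 rows; each row shifts and turns the commanded pose from where the row before left it, along the tool's axes as they then stand; what a row does not reach is not made up. A row lasts 1/12 s, in which the tool goes at most 41.7 mm and 7.16 degrees, less where a joint would pass 70% of its speed; a pose out of reach is approached as far as the arm can. A call with a number of a shift or a turn outside -1 to 1 is refused whole. A call with a gripper value outside its range is refused whole. The fingers move at their own pace and stop on an object; the grip force is fixed at half the most. Time passes only in rows, so rows that do not move let the fingers close. It gives the time, the measured TCP pose, the force, the opening and the grip force at its end, in the units of the state.
- read_state(): the state, without advancing time (a new reading comes with each control period).
- capture(name): name is "side" or "top"; returns a dict with "img" (480x640x3 uint8, red, green, blue), "mtx" (3x3 intrinsics, pixels), "eye" and "rotation" of the camera in the world. Camera axes: x right, y down, z forward; pixel columns grow to the right and rows downward; lengths in m; the calibration is good to about 2 mm. A picture is of the moment at which its call begins. There is no depth.
- hand_in(): hands the job in; it is judged then, once.
Trained networks look in a picture, given as the dict that the camera call returned (one of the last four; its "shot" number tells which), for a name from the list of things; names that differ only in an ending like _2 or _b are one class to them, and where a whole thing is asked for, a point or a joint stands for the part that bears it (a point fixed in the world has none). Each returns a list of dicts, best first, with "confidence" (0 to 1); they miss things now and then, are a little off and sometimes report something else, mostly with a low value. They report only what shows in the picture. A call takes as long as a camera call. They do not tell look-alikes from the thing itself.
- search_frame(picture, label): "extent" ([left, top, right, bottom] as shares, 0 to 1, of the picture: columns of its width, rows of its height, round what is visible of it).
- pinpoint(picture, label): "xy" ([column, row] as shares, 0 to 1, of the picture: columns of its width, rows of its height: a listed point, or the origin of a listed thing).
The state is a dict: "time_s": time; "joint_positions": joint angles; "qvel": joint speeds; "tau": joint torques, N m; "position": TCP position; "tcp_rot": TCP orientation; "force": force on the tool from outside, world axes, zero at the start; "moment": the same for the moment, N m; "opening": opening from 0.0 (shut) to 1.0 (fully open); "grasp_force": force on a finger pad.
Only numpy, scipy, OpenCV 4.12 (cv2) and the standard library are available. Lean on these libraries where they do the work, as an engineer would, in place of code of your own. Each camera call takes 0.05 s, during which the arm holds its last target. There are 200 camera calls.

TASK

Use the red-handled scraper as a push stick: with it, press the cheese block flat against the metal rail before the block's leading end crosses the black line, then feed it along the rail, always flat against it, until it is fully home against the end stop. Then lay the scraper flat on the bare table, off the wooden bed, and lower the hinged guard lid gently until it is fully closed. Never touch the cheese with the gripper or arm, never lift or tip it, and leave the kitchen timer and the two ramekins near the bed where they stand.

Things in the scene. Friction and masses are not known exactly. Their poses are not given: they have to be found in the camera images.
- feed_bed: Fixed wooden feed bed on the table, 160 (x) by 400 (y) by 12 mm thick; origin at the centre of its underside, z up. An aluminium rail, 14 mm wide, runs along its whole far side: inner face at x = +55 mm, top 52 mm above the table. The +y end and the -x side are open. A black line crosses the bed at y = -20 mm; the cheese starts on the +y side of it and is fed toward -y.
- stop_foot (a point): Point on the bed's upper face in the corner where end stop and rail meet (bed frame x = +55, y = -185, z = 12 mm; same axes as the bed). The aluminium end stop runs from here 96 mm across the bed to -x, top 60 mm above the table. The cheese is home when one corner of it is here: its centre then is at x = +25, y = -130 mm in the bed's frame.
- cheese_center (a point): Centre (half-way up) of the cheese block: rigid, yellow with brown rind above and below, 60 (its x) by 110 (its y) by 45 mm high, 0.25 to 0.5 kg. On the bed its centre is 34.5 mm above the table. Starts with its centre 22 to 45 mm too far from the rail and turned up to 0.3 rad; its -y end leads, its +x side goes to the rail. Sliding friction on the bed 1 to 6 N.
- scraper_center (a point): Centre of the griddle scraper (push stick), half-way up: 160 mm long along x, 32 mm high, 0.21 kg. Red handle 30 mm wide, x = -76 to +39 mm; steel blade x = +30 to +80 mm, 100 mm wide (y -50 to +50), up to 22 mm above its underside; the straight front edge at x = +80 mm does the pushing. Lies flat on the table (this point 16 mm up), left or right of the bed.
- guard_lid (a joint): Hinge of the guard lid over the stop end of the bed, rad: 0 is closed (level); it grows as the lid opens up and back over the rail, limit 1.75 (just beyond upright). Starts at 1.2 to 1.7. Stiff hinge: the lid stays where it is left, so it must be pushed all the way down (1 to 5 N near its free edge).
- lid_hinge (a point): Middle of the lid's hinge axis, which runs along the bed's y; 67 mm above the table, at x = +63, y = -132.5 mm in the bed's frame. The grey aluminium lid is 108 mm along the hinge, 6 mm thick, and reaches 4 to 96 mm from the axis; a black tab 36 mm wide goes on to 114 mm. Closed, it lies level over the cheese, upper face 70 mm above the table, tab toward the robot.
- lid_edge (a point): Middle of the outer end of the lid's black tab, 114 mm from the hinge axis.
- timer_center (a point): Centre of the white kitchen timer, 74 mm across, 50 mm high, on the other side of the bed from the scraper; leave it alone.
- ramekin_center (a point): Centre of the white ramekin that stands on the robot's side of the bed, 72 mm across, 45 mm high; leave it alone.
- back_ramekin_center (a point): Centre of a second such ramekin that stands behind the rail (beyond the bed from the robot), same size (a third, by the back wall at the far left, is only decor); leave it alone.
Mind the look-alikes: they are no part of the job. What is shaped like the part that bears cheese_center but turquoise is not meant.

How it is judged:
By the outcome, as a careful person would: the job done as asked, in the order asked, and still so for the second after the job is handed in, with the robot touching nothing.
It also fails if it takes over 72 s, if anything falls off the work surface, if the arm or the gripper's body presses on something with over 40 N, if the wrist force passes 120 N, or if a joint passes its speed limit or range.

## Working session

There is one attempt and no reset: what is moved stays moved. The work goes in short steps, Python scripts to look and compute and a tool call to move; the robot and the scene stay as the last step left them, time stands still between calls to the robot, and variables do not carry over. Pictures are saved under pics/ and viewed, at most 10 in all, crops included, and the job is handed in when it is done.

Besides the shell and the picture viewer there is one more tool, called after "Request:" by a JSON object that holds its "name" and its "arguments". move_arm: Moves the arm, as the interface text tells. Its arguments: {"type":"object","properties":{"increments":{"type":"array"}},"required":["increments"]}

```bash
mkdir -p pics
cat > h.py <<'E'
from rig import *
import numpy as np, cv2
def ray(c,uv):
    d=np.linalg.inv(c["mtx"])@np.array([uv[0],uv[1],1.]); return np.array(c["eye"]),np.array(c["rotation"])@d
def onz(c,uv,z):
    e,d=ray(c,uv); return e+d*(z-e[2])/d[2]
def proj(c,p):
    q=np.array(c["mtx"])@(np.array(c["rotation"]).T@(np.array(p)-np.array(c["eye"]))); return q[:2]/q[2]
def tri(cs,uvs):
    A=np.zeros((3,3));b=np.zeros(3)
    for c,u in zip(cs,uvs):
        e,d=ray(c,u);d=d/np.linalg.norm(d);P=np.eye(3)-np.outer(d,d);A+=P;b+=P@e
    return np.linalg.solve(A,b)
def save(c,n): cv2.imwrite(f"pics/{n}.png",cv2.cvtColor(c["img"],cv2.COLOR_RGB2BGR))
E
python3 - <<'E'
from h import *
s=read_state();print({k:(np.round(v,3).tolist() if not isinstance(v,dict) else v) for k,v in s.items()})
try: print(grip_point_offset)
except Exception as e: print(e)
Z=dict(feed_bed=0,stop_foot=.012,cheese_center=.0345,scraper_center=.016,lid_hinge=.067,lid_edge=None,timer_center=.025,ramekin_center=.0225,back_ramekin_center=.0225)
for n in("top","side"):
    c=capture(n);save(c,n+"0");print(n,np.round(c["eye"],3),np.round(c["rotation"],2).tolist(),np.round(c["mtx"],0).tolist())
    for l,z in Z.items():
        for r in pinpoint(c,l)[:3]:
            u=np.array(r["xy"])*[640,480]
            print(l,round(r["confidence"],2),u.round(0), onz(c,u,z).round(3) if z is not None else "")
E
```

```text
{'time_s': 0.0, 'joint_positions': [54.747, 30.278, 82.157, 0.0, 67.688, -10.228], 'qvel': [0.081, 0.021, 0.009, -0.012, 0.05, -0.085], 'tau': [-0.002, -44.004, -17.659, 0.063, 0.058, -0.0], 'position': [0.264, 0.566, 0.222], 'tcp_rot': [[-0.906, 0.423, -0.001], [0.423, 0.906, -0.002], [0.0, -0.002, -1.0]], 'force': [0.379, 0.017, -0.153], 'moment': [-0.006, -0.026, -0.01], 'grasp_force': 0.0, 'opening': 1.001}
0.0187
top [0.44  0.049 1.076] [[0.01, -0.99, 0.12], [-1.0, -0.01, 0.01], [-0.01, -0.12, -0.99]] [[441.0, 0.0, 316.0], [0.0, 441.0, 240.0], [0.0, 0.0, 1.0]]
feed_bed 0.79 [327. 230.] [0.594 0.033 0.   ]
stop_foot 0.62 [403. 199.] [ 0.67  -0.154  0.012]
cheese_center 0.91 [291. 240.] [0.565 0.118 0.034]
cheese_center 0.9 [228. 316.] [0.385 0.264 0.034]
scraper_center 0.86 [172. 269.] [0.494 0.405 0.016]
lid_hinge 0.65 [380. 189.] [ 0.681 -0.091  0.067]
lid_hinge 0.3 [298. 150.] [0.775 0.104 0.067]
lid_edge 0.94 [388. 175.] 
lid_edge 0.24 [456. 294.] 
timer_center 0.82 [455. 293.] [ 0.442 -0.27   0.025]
ramekin_center 0.59 [404. 315.] [ 0.389 -0.15   0.022]
back_ramekin_center 0.62 [295. 151.] [0.786 0.112 0.022]
side [1.092 0.522 0.924] [[-0.67, 0.57, -0.48], [0.74, 0.53, -0.42], [0.01, -0.64, -0.77]] [[519.0, 0.0, 312.0], [0.0, 519.0, 239.0], [0.0, 0.0, 1.0]]
feed_bed 0.74 [294. 258.] [0.59  0.026 0.   ]
stop_foot 0.6 [217. 233.] [ 0.665 -0.146  0.012]
cheese_center 0.84 [329. 266.] [0.574 0.115 0.034]
cheese_center 0.63 [437. 256.] [0.394 0.269 0.034]
scraper_center 0.66 [466. 328.] [0.492 0.406 0.016]
lid_hinge 0.79 [228. 231.] [ 0.67  -0.091  0.067]
lid_edge 0.9 [215. 197.] 
timer_center 0.83 [251. 156.] [ 0.438 -0.271  0.025]
ramekin_center 0.75 [303. 171.] [ 0.386 -0.135  0.022]
back_ramekin_center 0.97 [255. 330.] [0.783 0.104 0.022]
```

View pics/top0.png

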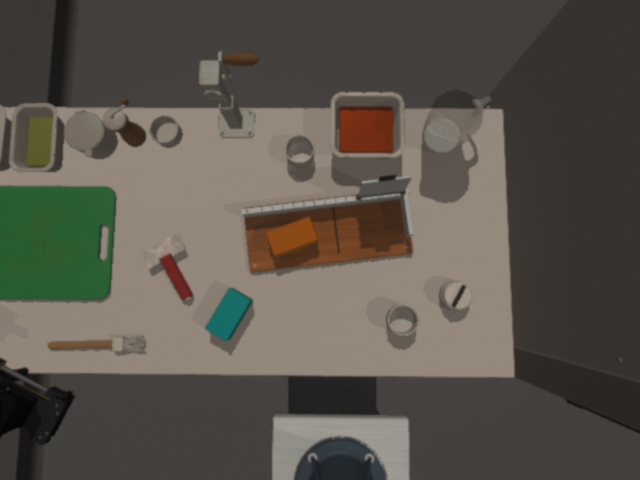

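View pics/side0.png

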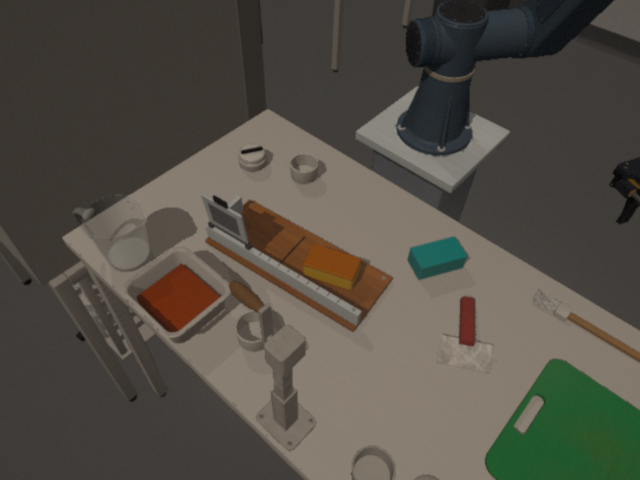

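The orange cheese is on the bed at top (291,238). The turquoise block at (228,315) is the decoy. The red-handled scraper is at (175,270), blade up-left; the wooden-handled scraper at (95,345) is not meant. I'll confirm this in one enlarged crop.

Run:
```python
import cv2,numpy as np
t=cv2.imread("pics/top0.png")
a=cv2.resize(t[170:280,236:420],None,fx=4,fy=4,interpolation=cv2.INTER_CUBIC)
b=cv2.resize(t[230:305,140:200],None,fx=2,fy=2)
a=cv2.convertScaleAbs(a,alpha=1.6)
b=cv2.convertScaleAbs(b,alpha=1.0)
m=np.zeros((600,740,3),np.uint8);m[:440,:736]=a;m[445:595,:120]=b
cv2.imwrite("pics/crop1.png",m)
```

```text
(no output)
```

View pics/crop1.png

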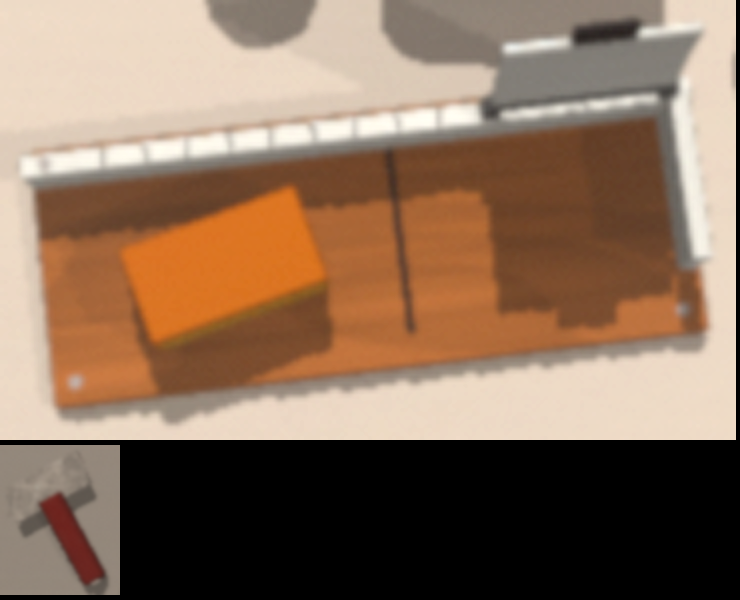

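```bash
cat > fit.py <<'E'
from h import *
from scipy.optimize import least_squares
def fit(obs,x0):
    # obs: (cam,uv,local xyz)
    def T(p,l): c,s=np.cos(p[2]),np.sin(p[2]); return [p[0]+c*l[0]-s*l[1],p[1]+s*l[0]+c*l[1],l[2]]
    f=lambda p: np.concatenate([proj(c,T(p,l))-u for c,u,l in obs])
    r=least_squares(f,x0,loss="soft_l1"); return r.x,f(r.x).reshape(-1,2).round(1).tolist()
E
python3 - <<'E'
from fit import *
c=capture("top"); s=capture("side")
o=lambda x,y:(236+x/4,170+y/4)
bed=[(c,o(58,405),(-.08,.2,.012)),(c,o(705,328),(-.08,-.2,.012)),(c,o(388,150),(.055,-.02,.012)),(c,o(658,118),(.055,-.185,.012))]
print(fit(bed,[.59,.03,0]))
L=[(-.03,.055),(.03,.055),(.03,-.055),(-.03,-.055)]
# image: left=+y, up=+x
ch=[(c,o(*u),(a,b,.057)) for u,(a,b) in zip([(155,345),(122,252),(293,186),(327,278)],L)]
print(fit(ch,[.565,.118,0]))
q=lambda x,y:(140+x/2,230+(y-445)/2)
# handle +x to blade
sc=[(c,q(95,582),(-.076,0,.02)),(c,q(20,529),(.03,.05,.015)),(c,q(95,492),(.03,-.05,.015)),(c,q(8,492),(.08,.05,.004)),(c,q(80,453),(.08,-.05,.004))]
print(fit(sc,[.494,.405,.5]))
uv={}
for l in("lid_edge","lid_hinge"):
    us=[np.array(pinpoint(k,l)[0]["xy"])*[640,480] for k in(c,s)]
    print(l,tri((c,s),us).round(3))
for l in("timer_center","ramekin_center","back_ramekin_center"): print(l,tri((c,s),[np.array(pinpoint(k,l)[0]["xy"])*[640,480] for k in(c,s)]).round(3))
E
```

```text
(array([0.59237304, 0.03069602, 0.12145534]), [[-1.1, 0.4], [1.6, 0.8], [0.3, -0.8], [-0.4, -0.4]])
(array([0.56980526, 0.11468441, 0.37637728]), [[-0.2, 0.5], [-1.0, -0.2], [0.2, -0.5], [1.0, 0.2]])
(array([0.48499063, 0.3999391 , 0.49853602]), [[0.2, 2.2], [0.4, -0.6], [0.0, -1.6], [-0.6, 0.1], [-0.0, 0.4]])
lid_edge [ 0.683 -0.086  0.188]
lid_hinge [ 0.668 -0.089  0.067]
timer_center [ 0.433 -0.268  0.026]
ramekin_center [ 0.377 -0.145  0.021]
back_ramekin_center [0.783 0.111 0.034]
```

The crop confirms it: the cheese is plain orange on the bed, with its rail corner near crop (293,186), turned about 0.25 rad. The scraper has a red handle with its end at top (187,297), and the blade points up-left. Next I'll refine the scraper pose from the red mask and plan the grasp.

```bash
cat > plan.py <<'E'
from h import *
B=np.array([.5924,.0307]);BY=.1215
def bw(x,y): # bed mm -> world
    c,s=np.cos(BY),np.sin(BY);return B+np.array([c*x-s*y,s*x+c*y])/1000
def wb(p):
    c,s=np.cos(BY),np.sin(BY);d=(np.array(p[:2])-B)*1000;return np.array([c*d[0]+s*d[1],-s*d[0]+c*d[1]])
def st(): 
    s=read_state();R=np.array(s["tcp_rot"]);return s,np.array(s["position"]),R
def yaw(R): return np.degrees(np.arctan2(R[1,1],R[0,1]))
def rows(p0,R0,p1,ty):
    """turn needed (units, about tool z) then shift units in the tool frame after turn"""
    d=(ty-yaw(R0)+180)%360-180; a=np.radians(d)
    y=np.array([np.cos(np.radians(ty)),np.sin(np.radians(ty)),0]);z=np.array([0,0,-1.]);x=np.cross(y,z)
    dp=np.array(p1)-p0
    print("turn z units %.3f (%.1f deg)"%(-d/120,d),"shift units",(np.array([x@dp,y@dp,z@dp])/.03).round(3))
E
python3 - <<'E'
from plan import *
for n in("top","side"):
    c=capture(n);h=cv2.cvtColor(c["img"],cv2.COLOR_RGB2HSV)
    m=(((h[...,0]<8)|(h[...,0]>172))&(h[...,1]>140)&(h[...,2]>40)).astype(np.uint8)
    k,l,stt,ce=cv2.connectedComponentsWithStats(m)
    for i in range(1,k):
        if 60<stt[i,4]<3000 and (n=="side" and stt[i,0]>400 or n=="top" and stt[i,0]<220):
            pts=np.argwhere(l==i)[:,::-1].astype(np.float32);vx,vy,x,y=cv2.fitLine(pts,cv2.DIST_L2,0,.01,.01).ravel()
            t=(pts-[x,y])@[vx,vy]
            e=[onz(c,(x+vx*q,y+vy*q),.026) for q in(t.min(),t.max())]
            print(n,stt[i].tolist(),np.round(e,3).tolist(),np.degrees(np.arctan2(*(e[0]-e[1])[[1,0]])))
s,p,R=st()
print(yaw(R),bw(63,-132.5))
E
```

```text
top [161, 255, 31, 44, 506] [[0.523, 0.422, 0.026], [0.428, 0.364, 0.026]] 31.266708526999793
side [460, 297, 14, 48, 618] [[0.529, 0.428, 0.026], [0.435, 0.371, 0.026]] 31.03008476975513
64.97270889287809 [ 0.67099473 -0.09318752]
```

Run:
```python
from plan import *
s,p,R=st(); rows(p,R,[.498,.406,.09],120.5)
```

```text
turn z units -0.463 (55.5 deg) shift units [-3.998 -8.557  4.418]
```

Request:
{"name": "move_arm", "arguments": {"increments": [[[0,0,0],[0,0,-0.058],0],[[0,0,0],[0,0,-0.058],0],[[0,0,0],[0,0,-0.058],0],[[0,0,0],[0,0,-0.058],0],[[0,0,0],[0,0,-0.058],0],[[0,0,0],[0,0,-0.058],0],[[0,0,0],[0,0,-0.058],0],[[0,0,0],[0,0,-0.057],0],[[-0.333,-0.713,0.368],[0,0,0],0],[[-0.333,-0.713,0.368],[0,0,0],0],[[-0.333,-0.713,0.368],[0,0,0],0],[[-0.333,-0.713,0.368],[0,0,0],0],[[-0.333,-0.713,0.368],[0,0,0],0],[[-0.333,-0.713,0.368],[0,0,0],0],[[-0.333,-0.713,0.368],[0,0,0],0],[[-0.333,-0.713,0.368],[0,0,0],0],[[-0.333,-0.713,0.368],[0,0,0],0],[[-0.333,-0.713,0.368],[0,0,0],0],[[-0.333,-0.713,0.368],[0,0,0],0],[[-0.333,-0.713,0.368],[0,0,0],0]]}}

```text
time_s: 3.37
position: [0.4991, 0.4055, 0.0896]
tcp_rot: [[-0.861, -0.508, 0.0], [-0.508, 0.861, 0.0], [-0.0, 0.0, -1.0]]
force: [0.8, -0.7, -0.6]
opening: 1.0
grasp_force: 0.0
```

Run:
```python
from plan import *
s,p,R=st(); print(s["time_s"],p.round(4),yaw(R)); rows(p,R,[.498,.406,.005],120.5)
c=capture("side");cv2.imwrite("pics/g1.png",cv2.resize(c["img"][220:420,360:600,::-1],None,fx=3,fy=3))
```

```text
3.3667 [0.4991 0.4055 0.0896] 120.52814674599844
turn z units 0.000 (-0.0 deg) shift units [0.022 0.033 2.819]
```

View pics/g1.png

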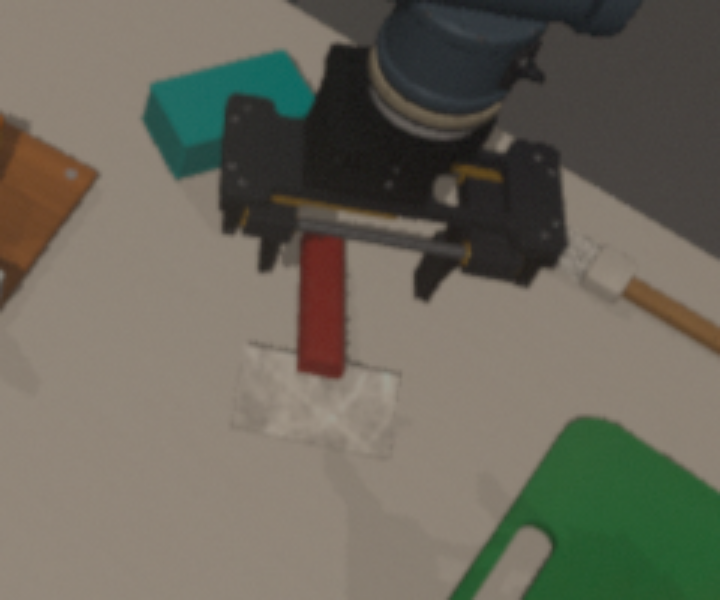

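The picture shows the fingers straddling the red handle, which is centred with its axis between them. I'll descend, close and lift.

Request:
{"name": "move_arm", "arguments": {"increments": [[[0,0,0.4],[0,0,0],0],[[0,0,0.4],[0,0,0],0],[[0,0,0.4],[0,0,0],0],[[0,0,0.4],[0,0,0],0],[[0,0,0.4],[0,0,0],0],[[0,0,0.4],[0,0,0],0],[[0,0,0.4],[0,0,0],0],[[0,0,0],[0,0,0],1],[[0,0,0],[0,0,0],1],[[0,0,0],[0,0,0],1],[[0,0,0],[0,0,0],1],[[0,0,0],[0,0,0],1],[[0,0,0],[0,0,0],1],[[0,0,0],[0,0,0],1],[[0,0,0],[0,0,0],1],[[0,0,-0.4],[0,0,0],1],[[0,0,-0.4],[0,0,0],1],[[0,0,-0.4],[0,0,0],1],[[0,0,-0.4],[0,0,0],1],[[0,0,-0.4],[0,0,0],1]]}}

```text
time_s: 5.08
position: [0.4985, 0.4064, 0.0682]
tcp_rot: [[-0.861, -0.508, 0.002], [-0.508, 0.861, 0.001], [-0.002, -0.0, -1.0]]
force: [-0.7, -0.4, 0.4]
opening: 0.095
grasp_force: 0.0
```

Run:
```python
from plan import *
s,p,R=st(); print(s["time_s"],p.round(4),yaw(R),s["opening"],s["grasp_force"],s["force"])
# press pre-pose: scraper pointing bed +x, front at bed x=-60, y of blade centre = 88
g=bw(-60-77,88); print(g)
rows(p,R,[g[0],g[1],.075],90+np.degrees(BY))
for n in("side","top"):
    c=capture(n);save(c,"g2"+n)
    print(n,[ (np.array(q["xy"])*[640,480]).round(0) for q in pinpoint(c,"scraper_center")[:1]])
t=cv2.imread("pics/g2side.png")[200:400,360:600];cv2.imwrite("pics/g2.png",cv2.resize(t,None,fx=3,fy=3))
```

```text
5.0833 [0.4985 0.4064 0.0682] 120.53889090153375 0.09489243829231073 0.0 [-0.71305802 -0.40394698  0.42847487]
[0.44574426 0.10144668]
turn z units 0.196 (-23.6 deg) shift units [ 2.977 -9.877 -0.227]
side [array([465., 330.])]
top [array([172., 268.])]
```

View pics/g2.png

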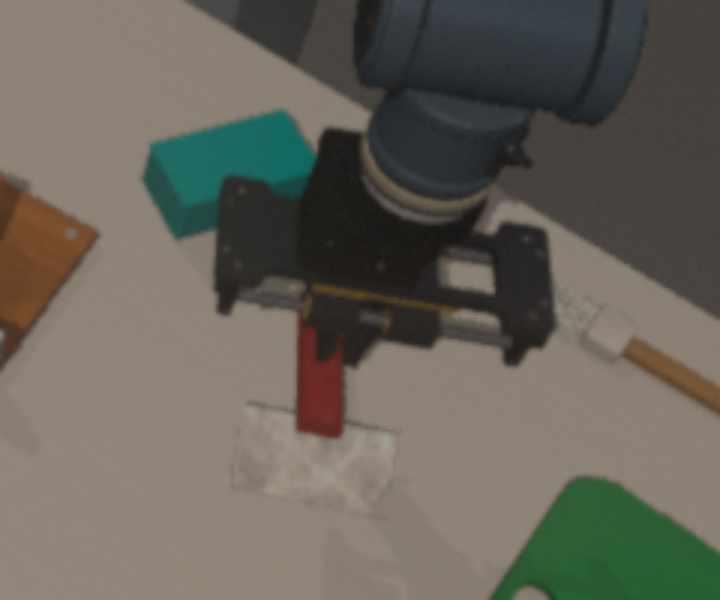

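The fingers close slowly and were still moving when I lifted; the scraper is unmoved on the table. I'll reopen, go down again and allow more time to close.

Request:
{"name": "move_arm", "arguments": {"increments": [[[0,0,0],[0,0,0],0.2],[[0,0,0],[0,0,0],0.2],[[0,0,0],[0,0,0],0.2],[[0,0,0],[0,0,0],0.2],[[0,0,0],[0,0,0],0.2],[[0,0,0],[0,0,0],0.2],[[0,0,0],[0,0,0],0.2],[[0,0,0],[0,0,0],0.2],[[0,0,0],[0,0,0],0.2],[[0,0,0],[0,0,0],0.2],[[0,0,0],[0,0,0],0.2],[[0,0,0],[0,0,0],0.2],[[0,0,0.4],[0,0,0],0.2],[[0,0,0.4],[0,0,0],0.2],[[0,0,0.4],[0,0,0],0.2],[[0,0,0.3],[0,0,0],0.2],[[0,0,0.3],[0,0,0],0.2],[[0,0,0.3],[0,0,0],0.2],[[0,0,0],[0,0,0],1],[[0,0,0],[0,0,0],1]]}}

```text
time_s: 6.95
position: [0.4978, 0.406, 0.0022]
tcp_rot: [[-0.861, -0.508, -0.001], [-0.508, 0.861, -0.001], [0.001, -0.0, -1.0]]
force: [-0.2, -0.3, -0.2]
opening: 0.717
grasp_force: 0.0
```

Request:
{"name": "move_arm", "arguments": {"increments": [[[0,0,0],[0,0,0],1],[[0,0,0],[0,0,0],1],[[0,0,0],[0,0,0],1],[[0,0,0],[0,0,0],1],[[0,0,0],[0,0,0],1],[[0,0,0],[0,0,0],1],[[0,0,0],[0,0,0],1],[[0,0,0],[0,0,0],1],[[0,0,0],[0,0,0],1],[[0,0,0],[0,0,0],1]]}}

```text
time_s: 7.78
position: [0.498, 0.4063, 0.0033]
tcp_rot: [[-0.861, -0.508, 0.0], [-0.508, 0.861, 0.0], [-0.0, 0.0, -1.0]]
force: [-0.6, -0.3, 2.1]
opening: 0.334
grasp_force: 30.0
```

Request:
{"name": "move_arm", "arguments": {"increments": [[[0,0,-0.3],[0,0,0],1],[[0,0,-0.4],[0,0,0],1],[[0,0,-0.4],[0,0,0],1],[[0,0,-0.4],[0,0,0],1],[[0,0,-0.4],[0,0,0],1],[[0,0,-0.4],[0,0,0],1],[[0,0,-0.4],[0,0,0],1],[[0,0,0],[0,0,0.049],1],[[0,0,0],[0,0,0.049],1],[[0,0,0],[0,0,0.049],1],[[0,0,0],[0,0,0.049],1],[[0,0,0],[0,0,0],1]]}}

```text
time_s: 8.78
position: [0.4981, 0.4062, 0.085]
tcp_rot: [[-0.993, -0.12, 0.001], [-0.12, 0.993, 0.0], [-0.001, 0.0, -1.0]]
force: [-0.3, -0.6, -2.5]
opening: 0.335
grasp_force: 30.0
```

Run:
```python
from plan import *
s,p,R=st(); print(s["time_s"],p.round(4),yaw(R),s["opening"],s["grasp_force"],s["force"])
g=bw(-75-77,88); print(g)
rows(p,R,[g[0],g[1],.085],90+np.degrees(BY))
c=capture("top");h=cv2.cvtColor(c["img"],cv2.COLOR_RGB2HSV)
c2=capture("side")
cs=[c,c2];cv2.imwrite("pics/g3.png",cv2.resize(np.hstack([c["img"][220:320,130:250],c2["img"][240:340,380:520]])[...,::-1],None,fx=3,fy=3))
```

```text
8.7833 [0.4981 0.4062 0.085 ] 96.91601127387845 0.3351314741023664 29.96718922164291 [-0.27324495 -0.58975787 -2.5232839 ]
[0.43085484 0.09962866]
turn z units -0.000 (0.0 deg) shift units [ 3.464e+00 -9.873e+00  1.000e-03]
```

View pics/g3.png

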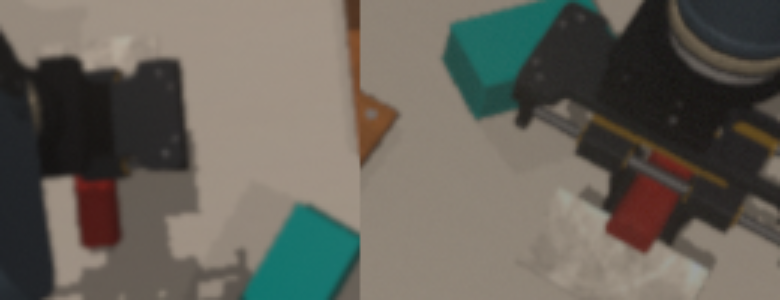

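The scraper is held level (0.21 kg shows in the force). I'll carry it to the front of the bed.

Request:
{"name": "move_arm", "arguments": {"increments": [[[0.289,-0.823,0],[0,0,0],1],[[0.289,-0.823,0],[0,0,0],1],[[0.289,-0.823,0],[0,0,0],1],[[0.289,-0.823,0],[0,0,0],1],[[0.289,-0.823,0],[0,0,0],1],[[0.289,-0.823,0],[0,0,0],1],[[0.289,-0.823,0],[0,0,0],1],[[0.289,-0.823,0],[0,0,0],1],[[0.289,-0.823,0],[0,0,0],1],[[0.289,-0.823,0],[0,0,0],1],[[0.289,-0.823,0],[0,0,0],1],[[0.289,-0.823,0],[0,0,0],1],[[0,0,0.4],[0,0,0],1],[[0,0,0.4],[0,0,0],1],[[0,0,0.4],[0,0,0],1],[[0,0,0.4],[0,0,0],1],[[0,0,0.3],[0,0,0],1],[[0,0,0.23],[0,0,0],1],[[0,0,0],[0,0,0],1]]}}

```text
time_s: 10.47
position: [0.4307, 0.0994, 0.0193]
tcp_rot: [[-0.992, -0.123, -0.001], [-0.123, 0.992, 0.0], [0.001, 0.0, -1.0]]
force: [-0.0, -0.0, -2.8]
opening: 0.332
grasp_force: 30.0
```

Run:
```python
from plan import *
s,p,R=st(); print(s["time_s"],p.round(4),wb(p).round(1),yaw(R),s["opening"],s["force"])
c=capture("top");c2=capture("side")
a=cv2.resize(c["img"][185:335,230:370],None,fx=3.2,fy=3.2);b=cv2.resize(c2["img"][200:350,280:400],None,fx=2.5,fy=2.5)
m=np.zeros((480,760,3),np.uint8);m[:a.shape[0],:a.shape[1]]=a;m[:b.shape[0],450:450+b.shape[1]]=b
cv2.imwrite("pics/g4.png",cv2.convertScaleAbs(m[...,::-1],alpha=1.4))
```

```text
10.4667 [0.4307 0.0994 0.0193] [-152.2   87.8] 97.06419043943643 0.3323066697728659 [-0.03192635 -0.03936209 -2.811999  ]
```

View pics/g4.png

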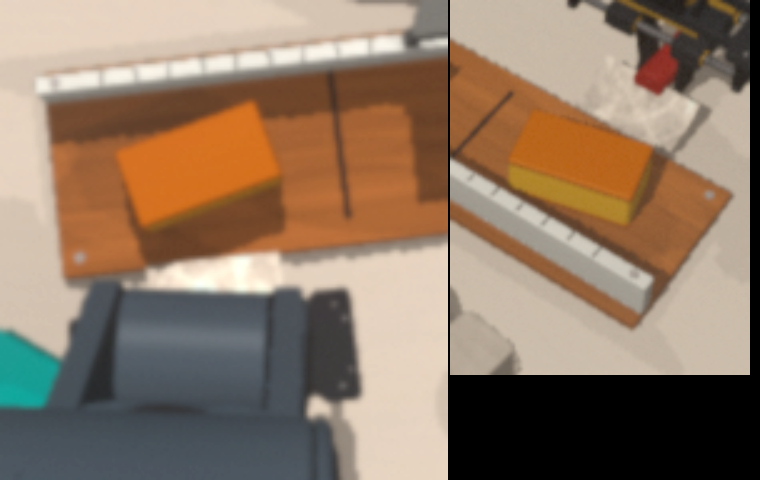

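The blade sits just over the bed's near edge (crop columns 145–282), while the cheese's protruding corner is near column 145. I'll shift the blade 8 mm to the left (+y) and press toward the rail.

Request:
{"name": "move_arm", "arguments": {"increments": [[[0,0.27,0],[0,0,0],1],[[-0.25,0,0],[0,0,0],1],[[-0.25,0,0],[0,0,0],1],[[-0.1,0,0],[0,0,0],1],[[-0.1,0,0],[0,0,0],1],[[-0.1,0,0],[0,0,0],1],[[-0.1,0,0],[0,0,0],1],[[-0.1,0,0],[0,0,0],1],[[-0.1,0,0],[0,0,0],1],[[-0.1,0,0],[0,0,0],1],[[-0.1,0,0],[0,0,0],1],[[-0.1,0,0],[0,0,0],1],[[-0.1,0,0],[0,0,0],1],[[-0.1,0,0],[0,0,0],1],[[-0.1,0,0],[0,0,0],1],[[-0.1,0,0],[0,0,0],1],[[-0.1,0,0],[0,0,0],1]]}}

```text
time_s: 11.98
position: [0.4863, 0.1143, 0.0201]
tcp_rot: [[-0.993, -0.122, -0.001], [-0.122, 0.993, -0.0], [0.001, 0.0, -1.0]]
force: [-2.5, 0.6, -1.7]
opening: 0.338
grasp_force: 30.0
```

```bash
cat > ch.py <<'E'
from fit import *
from plan import *
def cheese(c,p0=None,z=.057,show=True):
    h=cv2.cvtColor(c["img"],cv2.COLOR_RGB2HSV)
    m=((h[...,0]>8)&(h[...,0]<16)&(h[...,1]>190)&(h[...,2]>150)).astype(np.uint8)
    k,l,s,ce=cv2.connectedComponentsWithStats(m)
    i=1+np.argmax(s[1:,4]);cn=max(cv2.findContours((l==i).astype(np.uint8),0,1)[0],key=cv2.contourArea)
    w=np.array([onz(c,q[0],z)[:2] for q in cn]);wbp=np.array([wb(q) for q in w]).astype(np.float32)
    return cv2.minAreaRect(wbp),s[i]
E
python3 - <<'E'
from ch import *
s,p,R=st(); print(s["time_s"],p.round(4),wb(p).round(1),yaw(R),s["opening"],np.round(s["force"],1))
c=capture("top");print(cheese(c));save(c,"t5")
h=cv2.cvtColor(c["img"],cv2.COLOR_RGB2HSV);print(h[232,285:300:4])
E
```

```text
11.9833 [0.4863 0.1143 0.0201] [-95.2  95.9] 96.99121058938208 0.3378684526622763 [-2.5  0.6 -1.7]
(((9.316646575927734, 80.80084991455078), (102.08305358886719, 52.11655044555664), 89.4960708618164), array([271, 214,  46,  27, 959], dtype=int32))
[[ 13 215 154]
 [ 13 215 154]
 [ 13 214 154]
 [ 14 218 153]]
```

Aligned with the bed; about 13 mm to go. I'll press on until the force rises.

Request:
{"name": "move_arm", "arguments": {"increments": [[[-0.1,0,0],[0,0,0],1],[[-0.1,0,0],[0,0,0],1],[[-0.1,0,0],[0,0,0],1],[[-0.05,0,0],[0,0,0],1],[[-0.05,0,0],[0,0,0],1]]}}

```text
time_s: 12.45
position: [0.4987, 0.1158, 0.0202]
tcp_rot: [[-0.993, -0.122, 0.0], [-0.122, 0.993, -0.0], [-0.0, -0.0, -1.0]]
force: [-1.9, -0.3, -1.9]
opening: 0.333
grasp_force: 30.0
```

Request:
{"name": "move_arm", "arguments": {"increments": [[[-0.03,0,0],[0,0,0],1],[[-0.03,0,0],[0,0,0],1]]}}

```text
time_s: 12.62
position: [0.5002, 0.1161, 0.0201]
tcp_rot: [[-0.993, -0.122, -0.0], [-0.122, 0.993, -0.0], [0.0, 0.0, -1.0]]
force: [-2.4, 0.2, -1.3]
opening: 0.338
grasp_force: 30.0
```

Request:
{"name": "move_arm", "arguments": {"increments": [[[-0.04,0,0],[0,0,0],1],[[-0.04,0,0],[0,0,0],1]]}}

```text
time_s: 12.78
position: [0.5016, 0.1163, 0.0201]
tcp_rot: [[-0.992, -0.122, -0.002], [-0.122, 0.992, -0.0], [0.002, 0.0, -1.0]]
force: [-4.4, -1.6, -0.7]
opening: 0.337
grasp_force: 30.0
```

Request:
{"name": "move_arm", "arguments": {"increments": [[[-0.04,0,0],[0,0,0],1],[[-0.03,0,0],[0,0,0],1]]}}

```text
time_s: 12.95
position: [0.5016, 0.1163, 0.0198]
tcp_rot: [[-0.992, -0.123, -0.007], [-0.123, 0.992, -0.001], [0.007, 0.0, -1.0]]
force: [-7.8, -2.6, -0.2]
opening: 0.335
grasp_force: 30.0
```

Request:
{"name": "move_arm", "arguments": {"increments": [[[-0.06,0,0],[0,0,0],1],[[-0.05,0,0],[0,0,0],1],[[0,0,0],[0,0,0],1]]}}

```text
time_s: 13.2
position: [0.5014, 0.1164, 0.0194]
tcp_rot: [[-0.992, -0.123, -0.014], [-0.123, 0.992, -0.001], [0.014, 0.001, -1.0]]
force: [-10.7, -4.9, 0.9]
opening: 0.337
grasp_force: 30.0
```

Run:
```python
from ch import *
s,p,R=st(); print(s["time_s"],p.round(4),wb(p).round(1),yaw(R),s["opening"],np.round(s["force"],1))
c=capture("top");print(cheese(c));c2=capture("side");save(c2,"s6")
a=cv2.resize(c["img"][185:275,235:365],None,fx=3.2,fy=3.2);b=cv2.resize(c2["img"][215:335,250:400],None,fx=2.4,fy=2.4)
m=np.zeros((300,790,3),np.uint8);m[:a.shape[0],:a.shape[1]]=a;m[:b.shape[0],425:425+b.shape[1]]=b
cv2.imwrite("pics/g6.png",cv2.convertScaleAbs(m[...,::-1],alpha=1.4))
```

```text
13.2 [0.5014 0.1164 0.0194] [-79.9  96.1] 97.05929059040182 0.336949876461932 [-10.7  -4.9   0.9]
(((25.084463119506836, 80.8837890625), (102.39787292480469, 50.59358596801758), 89.83525085449219), array([270, 208,  46,  23, 868], dtype=int32))
```

View pics/g6.png

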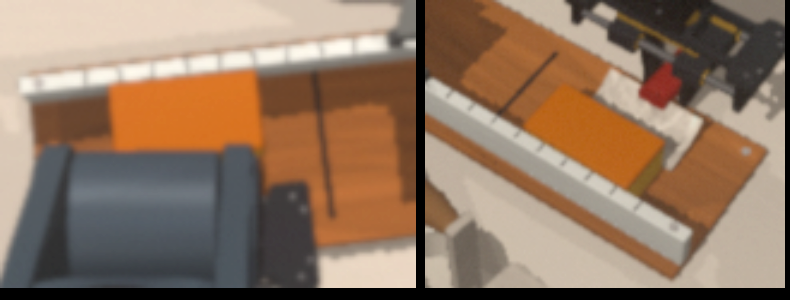

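Cheese is square against the rail, with 0.2° of yaw and its centre at bed (25, ~83) mm. Its leading end is at about y = 28, well short of the line at -20. Next I'll retract, lift and turn to feed.

Request:
{"name": "move_arm", "arguments": {"increments": [[[0.25,0,0],[0,0,0],1],[[0.4,0,0],[0,0,0],1],[[0.4,0,0],[0,0,0],1],[[0.4,0,0],[0,0,0],1],[[0.4,0,0],[0,0,0],1],[[0,0,-0.5],[0,0,0],1],[[0,0,-0.6],[0,0,0],1],[[0,0,-0.6],[0,0,0],1],[[0,0,-0.5],[0,0,0],1]]}}

```text
time_s: 14.05
position: [0.4553, 0.1103, 0.0876]
tcp_rot: [[-0.993, -0.122, 0.006], [-0.122, 0.993, 0.0], [-0.006, -0.001, -1.0]]
force: [0.5, 0.2, -3.1]
opening: 0.334
grasp_force: 30.0
```

Request:
{"name": "move_arm", "arguments": {"increments": [[[0,0,0],[0,0,0.055],1],[[0,0,0],[0,0,0.055],1],[[0,0,0],[0,0,0.055],1],[[0,0,0],[0,0,0.055],1],[[0,0,0],[0,0,0.055],1],[[0,0,0],[0,0,0.055],1],[[0,0,0],[0,0,0.055],1],[[0,0,0],[0,0,0.055],1],[[0,0,0],[0,0,0.055],1],[[0,0,0],[0,0,0.055],1],[[0,0,0],[0,0,0.055],1],[[0,0,0],[0,0,0.055],1],[[0,0,0],[0,0,0.055],1],[[0,0,0],[0,0,0.06],1],[[0,0,0],[0,0,0],1]]}}

```text
time_s: 15.3
position: [0.455, 0.1103, 0.0867]
tcp_rot: [[-0.068, 0.998, 0.005], [0.998, 0.068, 0.0], [-0.0, 0.005, -1.0]]
force: [0.1, 0.3, -0.9]
opening: 0.336
grasp_force: 30.0
```

Run:
```python
from ch import *
s,p,R=st(); print(s["time_s"],p.round(4),wb(p).round(1),yaw(R),s["opening"],np.round(s["force"],1),np.round(R[2],3))
g=bw(-37,246)
rows(p,R,[g[0],g[1],p[2]],4)
c=capture("top");print(cheese(c))
c=capture("side");
for l in("scraper_center","cheese_center"):
  for q in pinpoint(c,l)[:2]: u=np.array(q["xy"])*[640,480];w=onz(c,u,.095 if l[0]=="s" else .0345);print(l,q["confidence"],w,wb(w))
```

```text
15.3 [0.455  0.1103 0.0867] [-126.8   95.7] 3.9277968693100194 0.33603051036218373 [ 0.1  0.3 -0.9] [-0.     0.005 -1.   ]
turn z units -0.001 (0.1 deg) shift units [5.16 2.73 0.  ]
(((45.030731201171875, 102.60054779052734), (2.3494410514831543, 4.764149188995361), 84.00686645507812), array([282, 212,   2,   3,   4], dtype=int32))
scraper_center 0.87 [0.44939643 0.10892728 0.095     ] [-132.46809118   94.9827958 ]
cheese_center 0.9 [0.40288398 0.26486284 0.0345    ] [-159.73806065  255.40616703]
cheese_center 0.81 [0.60551859 0.12317149 0.0345    ] [24.22954181 90.19979415]
```

Request:
{"name": "move_arm", "arguments": {"increments": [[[0.645,0.341,0],[0,0,0],1],[[0.645,0.341,0],[0,0,0],1],[[0.645,0.341,0],[0,0,0],1],[[0.645,0.341,0],[0,0,0],1],[[0.645,0.341,0],[0,0,0],1],[[0.645,0.341,0],[0,0,0],1],[[0.645,0.341,0],[0,0,0],1],[[0.645,0.341,0],[0,0,0],1],[[0,0,0.5],[0,0,0],1],[[0,0,0.5],[0,0,0],1],[[0,0,0.5],[0,0,0],1],[[0,0,0.4],[0,0,0],1],[[0,0,0.31],[0,0,0],1],[[0,0,0],[0,0,0],1]]}}

```text
time_s: 16.67
position: [0.5222, 0.2699, 0.0178]
tcp_rot: [[-0.071, 0.997, -0.004], [0.997, 0.071, -0.001], [-0.001, -0.004, -1.0]]
force: [-0.8, -0.1, -1.8]
opening: 0.336
grasp_force: 30.0
```

Run:
```python
from ch import *
s,p,R=st(); print(s["time_s"],p.round(4),wb(p).round(1),yaw(R),s["opening"],np.round(s["force"],1),np.round(R[2],3))
for y,x in((150,-37),(10,-31)):
  g=bw(x,y);rows(p,R,[g[0],g[1],.0195],yaw(R))
c=capture("top");print(cheese(c));c2=capture("side")
a=cv2.resize(c["img"][170:290,180:320],None,fx=3,fy=3);b=cv2.resize(c2["img"][215:345,260:420],None,fx=2.2,fy=2.2)
m=np.zeros((380,790,3),np.uint8);m[:a.shape[0],:a.shape[1]]=a;m[:b.shape[0],425:425+b.shape[1]]=b
cv2.imwrite("pics/g7.png",cv2.convertScaleAbs(m[...,::-1],alpha=1.4))
```

```text
16.6667 [0.5222 0.2699 0.0178] [-40.7 245.9] 4.0784673057270675 0.3360686320985753 [-0.8 -0.1 -1.8] [-0.001 -0.004 -1.   ]
turn z units -0.000 (0.0 deg) shift units [-3.188  0.282 -0.057]
turn z units -0.000 (0.0 deg) shift units [-7.839  0.717 -0.057]
(((24.049072265625, 80.87570190429688), (102.89448547363281, 53.205047607421875), 89.8241195678711), array([270, 208,  46,  26, 983], dtype=int32))
```

View pics/g7.png

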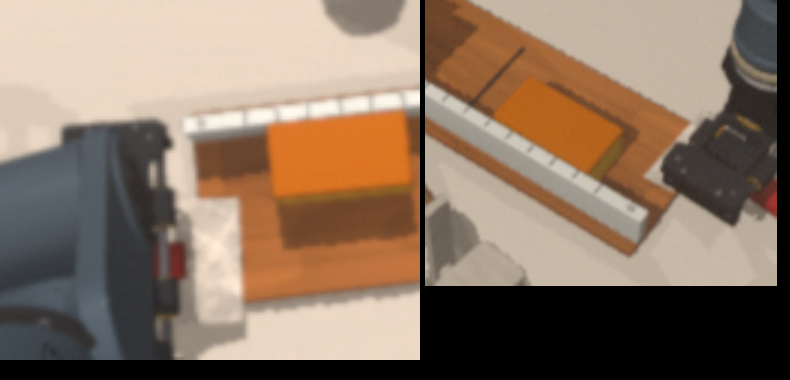

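Run:
```python
from ch import *
c=capture("top")
for u in((240,197),(244,322),(197,197)): 
    w=onz(c,(180+u[0]/3,170+u[1]/3),.025);print(w.round(3),wb(w).round(1))
for u in((270,197),(405,187)): 
    w=onz(c,(180+u[0]/3,170+u[1]/3),.057);print("cheese top -x edge",wb(w).round(1))
```

```text
[0.575 0.194 0.025] [  2.3 164.3]
[0.475 0.189 0.025] [-97.6 171. ]
[0.575 0.229 0.025] [  6.3 198.6]
cheese top -x edge [ -5.  137.2]
cheese top -x edge [-9.2 32. ]
```

Request:
{"name": "move_arm", "arguments": {"increments": [[[-0.25,0.1,-0.02],[0,0,0],1],[[-0.25,0.1,-0.02],[0,0,0],1],[[-0.25,0.1,-0.02],[0,0,0],1],[[-0.1,0.008,0],[0,0,0],1],[[-0.1,0.008,0],[0,0,0],1],[[-0.1,0.008,0],[0,0,0],1],[[-0.1,0.008,0],[0,0,0],1],[[-0.1,0.008,0],[0,0,0],1],[[-0.1,0.008,0],[0,0,0],1],[[-0.1,0.008,0],[0,0,0],1]]}}

```text
time_s: 17.65
position: [0.537, 0.2279, 0.0217]
tcp_rot: [[-0.071, 0.997, -0.0], [0.997, 0.071, 0.0], [0.0, -0.0, -1.0]]
force: [-0.7, 2.5, -1.4]
opening: 0.335
grasp_force: 30.0
```

```bash
cat > chk.py <<'E'
from ch import *
s,p,R=st(); print(s["time_s"],p.round(4),wb(p).round(1),yaw(R).round(2),np.round(s["force"],1))
c=capture("top");print(cheese(c))
E
python3 chk.py
```

```text
17.65 [0.537  0.2279 0.0217] [-31.1 202.5] 4.07 [-0.7  2.5 -1.4]
(((24.74187469482422, 69.43386840820312), (52.55489730834961, 102.69429016113281), 0.2111235409975052), array([275, 207,  46,  27, 972], dtype=int32))
```

Request:
{"name": "move_arm", "arguments": {"increments": [[[-0.12,0.008,0],[0,0,0],1],[[-0.12,0.008,0],[0,0,0],1],[[-0.12,0.008,0],[0,0,0],1],[[-0.12,0.008,0],[0,0,0],1],[[-0.12,0.008,0],[0,0,0],1],[[-0.12,0.008,0],[0,0,0],1],[[-0.12,0.008,0],[0,0,0],1],[[-0.12,0.008,0],[0,0,0],1],[[-0.12,0.008,0],[0,0,0],1],[[-0.12,0.008,0],[0,0,0],1],[[-0.12,0.008,0],[0,0,0],1],[[-0.12,0.008,0],[0,0,0],1]]}}

```text
time_s: 18.7
position: [0.5431, 0.1845, 0.0216]
tcp_rot: [[-0.071, 0.998, -0.0], [0.998, 0.071, -0.0], [-0.0, -0.0, -1.0]]
force: [-2.9, 3.7, -1.9]
opening: 0.334
grasp_force: 30.0
```

```bash
python3 chk.py
```

```text
18.7 [0.5431 0.1845 0.0216] [-30.3 158.7] 4.05 [-2.9  3.7 -1.9]
(((25.03209686279297, 25.67057991027832), (52.433162689208984, 102.68175506591797), 0.33213570713996887), array([294, 205,  46,  27, 969], dtype=int32))
```

Request:
{"name": "move_arm", "arguments": {"increments": [[[-0.12,0.008,0],[0,0,0],1],[[-0.12,0.008,0],[0,0,0],1],[[-0.12,0.008,0],[0,0,0],1],[[-0.12,0.008,0],[0,0,0],1],[[-0.12,0.008,0],[0,0,0],1],[[-0.12,0.008,0],[0,0,0],1],[[-0.12,0.008,0],[0,0,0],1],[[-0.12,0.008,0],[0,0,0],1],[[-0.12,0.008,0],[0,0,0],1],[[-0.12,0.008,0],[0,0,0],1],[[-0.12,0.008,0],[0,0,0],1],[[-0.12,0.008,0],[0,0,0],1],[[-0.12,0.008,0],[0,0,0],1],[[-0.12,0.008,0],[0,0,0],1],[[-0.12,0.008,0],[0,0,0],1],[[-0.12,0.008,0],[0,0,0],1]]}}

```text
time_s: 20.08
position: [0.551, 0.1273, 0.0216]
tcp_rot: [[-0.071, 0.998, -0.0], [0.998, 0.071, -0.0], [-0.0, -0.0, -1.0]]
force: [-1.4, 4.1, -1.7]
opening: 0.335
grasp_force: 30.0
```

```bash
python3 chk.py
```

```text
20.0833 [0.551  0.1273 0.0216] [-29.4 100.9] 4.05 [-1.4  4.1 -1.7]
(((25.199995040893555, -27.551666259765625), (52.71434783935547, 94.02630615234375), 0.3320600390434265), array([318, 202,  41,  27, 876], dtype=int32))
```

Request:
{"name": "move_arm", "arguments": {"increments": [[[-0.12,0.009,0],[0,0,0],1],[[-0.12,0.009,0],[0,0,0],1],[[-0.12,0.009,0],[0,0,0],1],[[-0.12,0.009,0],[0,0,0],1],[[-0.12,0.009,0],[0,0,0],1],[[-0.12,0.009,0],[0,0,0],1],[[-0.12,0.009,0],[0,0,0],1],[[-0.12,0.009,0],[0,0,0],1],[[-0.12,0.009,0],[0,0,0],1],[[-0.12,0.009,0],[0,0,0],1],[[-0.12,0.009,0],[0,0,0],1],[[-0.12,0.009,0],[0,0,0],1],[[-0.12,0.009,0],[0,0,0],1],[[-0.12,0.009,0],[0,0,0],1],[[-0.12,0.009,0],[0,0,0],1],[[-0.12,0.009,0],[0,0,0],1]]}}

```text
time_s: 21.47
position: [0.5595, 0.0702, 0.0216]
tcp_rot: [[-0.071, 0.998, -0.0], [0.998, 0.071, 0.0], [0.0, -0.0, -1.0]]
force: [-2.0, 2.3, -1.8]
opening: 0.339
grasp_force: 30.0
```

```bash
python3 chk.py
```

```text
21.4667 [0.5595 0.0702 0.0216] [-27.9  43.2] 4.05 [-2.   2.3 -1.8]
(((25.017580032348633, -58.573768615722656), (31.824512481689453, 53.61953353881836), 88.41046142578125), array([344, 202,  16,  24, 295], dtype=int32))
```

Request:
{"name": "move_arm", "arguments": {"increments": [[[-0.12,0.008,0],[0,0,0],1],[[-0.12,0.008,0],[0,0,0],1],[[-0.12,0.008,0],[0,0,0],1],[[-0.12,0.008,0],[0,0,0],1],[[-0.12,0.008,0],[0,0,0],1],[[-0.12,0.008,0],[0,0,0],1],[[-0.12,0.008,0],[0,0,0],1],[[-0.12,0.008,0],[0,0,0],1],[[-0.08,0.006,0],[0,0,0],1],[[-0.08,0.006,0],[0,0,0],1]]}}

```text
time_s: 22.35
position: [0.5642, 0.0369, 0.0217]
tcp_rot: [[-0.071, 0.998, -0.0], [0.998, 0.071, 0.0], [0.0, -0.0, -1.0]]
force: [-1.4, 1.9, -2.1]
opening: 0.333
grasp_force: 30.0
```

Request:
{"name": "move_arm", "arguments": {"increments": [[[-0.05,0.003,0],[0,0,0],1],[[-0.05,0.003,0],[0,0,0],1],[[-0.05,0.003,0],[0,0,0],1]]}}

```text
time_s: 22.6
position: [0.5646, 0.0327, 0.0216]
tcp_rot: [[-0.071, 0.997, -0.0], [0.997, 0.071, 0.0], [0.0, -0.0, -1.0]]
force: [-1.4, 3.0, -1.7]
opening: 0.336
grasp_force: 30.0
```

```bash
python3 chk.py
```

```text
22.6 [0.5646 0.0327 0.0216] [-27.3   5.3] 4.06 [-1.4  3.  -1.7]
(((263.7020568847656, -102.1205825805664), (7.238933563232422, 2.5120108127593994), 83.27165222167969), array([356, 114,   4,   2,   6], dtype=int32))
```

Request:
{"name": "move_arm", "arguments": {"increments": [[[-0.05,0.003,0],[0,0,0],1],[[-0.05,0.003,0],[0,0,0],1],[[-0.05,0.003,0],[0,0,0],1]]}}

```text
time_s: 22.9
position: [0.5639, 0.0303, 0.0216]
tcp_rot: [[-0.071, 0.997, -0.003], [0.997, 0.071, 0.003], [0.003, -0.003, -1.0]]
force: [-2.8, 13.0, 1.3]
opening: 0.335
grasp_force: 30.0
```

Request:
{"name": "move_arm", "arguments": {"increments": [[[-0.05,0.003,0],[0,0,0],1],[[-0.05,0.003,0],[0,0,0],1]]}}

```text
time_s: 23.07
position: [0.5626, 0.0289, 0.0215]
tcp_rot: [[-0.071, 0.997, -0.006], [0.997, 0.071, 0.005], [0.005, -0.006, -1.0]]
force: [-5.2, 16.5, 2.3]
opening: 0.336
grasp_force: 30.2
```

Request:
{"name": "move_arm", "arguments": {"increments": [[[-0.05,0.003,0],[0,0,0],1],[[-0.05,0.003,0],[0,0,0],1]]}}

```text
time_s: 23.23
position: [0.5611, 0.0274, 0.0213]
tcp_rot: [[-0.071, 0.997, -0.01], [0.997, 0.071, 0.007], [0.008, -0.009, -1.0]]
force: [-6.9, 21.3, 4.9]
opening: 0.339
grasp_force: 30.3
```

It's against the stop (force jump). I'll back off, lift and look.

Request:
{"name": "move_arm", "arguments": {"increments": [[[0.2,0,0],[0,0,0],1],[[0.3,0,0],[0,0,0],1],[[0.4,0,0],[0,0,0],1],[[0.4,0,0],[0,0,0],1],[[0.2,0,-0.5],[0,0,0],1],[[0.2,0,-0.6],[0,0,0],1],[[0.2,0,-0.6],[0,0,0],1],[[0.2,0,-0.4],[0,0,0],1],[[0.8,0,0],[0,0,0],1],[[0.8,0,0],[0,0,0],1],[[0.8,0,0],[0,0,0],1],[[0.8,0,0],[0,0,0],1]]}}

```text
time_s: 24.23
position: [0.555, 0.1824, 0.085]
tcp_rot: [[-0.07, 0.998, 0.001], [0.998, 0.07, -0.0], [-0.0, 0.001, -1.0]]
force: [-0.4, -0.5, -2.7]
opening: 0.334
grasp_force: 29.8
```

Run:
```python
from ch import *
s,p,R=st(); print(s["time_s"],p.round(4),wb(p).round(1),yaw(R),np.round(s["force"],1),s["opening"])
c=capture("top");c2=capture("side");save(c,"t8");save(c2,"s8")
for k in(c,c2):
  for q in pinpoint(k,"cheese_center")[:2]: print(q["confidence"],wb(onz(k,np.array(q["xy"])*[640,480],.0345)))
a=cv2.resize(c["img"][175:265,310:420],None,fx=4,fy=4);b=cv2.resize(c2["img"][180:300,190:320],None,fx=2.6,fy=2.6)
m=np.zeros((365,790,3),np.uint8);m[:a.shape[0],:a.shape[1]]=a;m[:b.shape[0],445:445+b.shape[1]]=b
cv2.imwrite("pics/g8.png",cv2.convertScaleAbs(m[...,::-1],alpha=1.8))
```

```text
24.2333 [0.555  0.1824 0.085 ] [-18.7 155.1] 4.036472183185848 [-0.4 -0.5 -2.7] 0.3339855705309522
0.81 [  18.90218936 -129.02955033]
0.89 [  28.35697376 -127.51051354]
0.66 [-166.27803874  258.41903665]
```

View pics/g8.png

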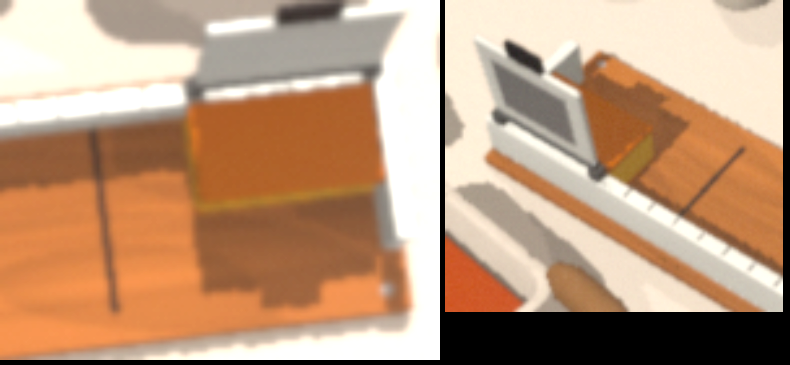

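Cheese is home: in the crop its right edge meets the stop (column ~383), its upper edge meets the rail, and it is square. Next I'll lay the scraper on the bare table to the left.

Request:
{"name": "move_arm", "arguments": {"increments": [[[0.832,-0.072,0],[0,0,0],1],[[0.832,-0.072,0],[0,0,0],1],[[0.832,-0.072,0],[0,0,0],1],[[0.832,-0.072,0],[0,0,0],1],[[0.832,-0.072,0],[0,0,0],1],[[0.832,-0.072,0],[0,0,0],1],[[0.832,-0.072,0],[0,0,0],1],[[0.832,-0.072,0],[0,0,0],1],[[0.832,-0.072,0],[0,0,0],1],[[0,0,0.5],[0,0,0],1],[[0,0,0.5],[0,0,0],1],[[0,0,0.5],[0,0,0],1],[[0,0,0.5],[0,0,0],1],[[0,0,0.3],[0,0,0],1],[[0,0,0.2],[0,0,0],1],[[0,0,0],[0,0,0],1]]}}

```text
time_s: 25.77
position: [0.5192, 0.4025, 0.0082]
tcp_rot: [[-0.07, 0.998, -0.002], [0.998, 0.07, -0.001], [-0.001, -0.002, -1.0]]
force: [-0.4, -0.2, -2.2]
opening: 0.333
grasp_force: 29.8
```

Request:
{"name": "move_arm", "arguments": {"increments": [[[0,0,0.05],[0,0,0],1],[[0,0,0.05],[0,0,0],1],[[0,0,0.03],[0,0,0],1]]}}

```text
time_s: 26.02
position: [0.5203, 0.4038, 0.0065]
tcp_rot: [[-0.07, 0.998, 0.001], [0.998, 0.07, 0.001], [0.001, 0.002, -1.0]]
force: [-0.2, -0.1, -1.8]
opening: 0.339
grasp_force: 29.8
```

Request:
{"name": "move_arm", "arguments": {"increments": [[[0,0,0.06],[0,0,0],1],[[0,0,0.05],[0,0,0],1],[[0,0,0],[0,0,0],1]]}}

```text
time_s: 26.27
position: [0.52, 0.4039, 0.0033]
tcp_rot: [[-0.071, 0.997, 0.001], [0.997, 0.071, 0.001], [0.0, 0.001, -1.0]]
force: [-0.5, 0.6, 0.5]
opening: 0.335
grasp_force: 29.8
```

Contact made. Release, then lift.

Request:
{"name": "move_arm", "arguments": {"increments": [[[0,0,0],[0,0,0],0.3],[[0,0,0],[0,0,0],0.3],[[0,0,0],[0,0,0],0.3],[[0,0,0],[0,0,0],0.3],[[0,0,0],[0,0,0],0.3],[[0,0,0],[0,0,0],0.3],[[0,0,0],[0,0,0],0.3],[[0,0,-0.3],[0,0,0],0.3],[[0,0,-0.7],[0,0,0],0.3],[[0,0,-1],[0,0,0],0.3],[[0,0,-1],[0,0,0],0.3],[[0,0,-1],[0,0,0],1],[[0,0,-1],[0,0,0],1],[[0,0,-1],[0,0,0],1],[[0,0,-1],[0,0,0],1],[[0,0,-1],[0,0,0],1]]}}

```text
time_s: 27.6
position: [0.5192, 0.4034, 0.2448]
tcp_rot: [[-0.071, 0.997, 0.0], [0.997, 0.071, 0.0], [0.0, 0.0, -1.0]]
force: [0.5, 0.8, 0.4]
opening: 0.406
grasp_force: 0.0
```

Run:
```python
from ch import *
s,p,R=st(); print(s["time_s"],p.round(4),yaw(R),np.round(s["force"],1),s["opening"])
c=capture("top");c2=capture("side");
P={}
for l in("lid_edge","lid_hinge"):
    us=[np.array(pinpoint(k,l)[0]["xy"])*[640,480] for k in(c,c2)]
    w=tri((c,c2),us);print(l,w.round(3),wb(w).round(1));P[l]=us
# theta from single views: fit
from scipy.optimize import minimize_scalar
for k,n,u in((c,"top",P["lid_edge"][0]),(c2,"side",P["lid_edge"][1])):
    f=lambda t: np.sum((proj(k,[*bw(63-114*np.cos(t),-132.5),.067+.114*np.sin(t)])-u)**2)
    r=minimize_scalar(f,bounds=(1,1.8),method="bounded");print(n,r.x,r.fun)
for l,z in(("scraper_center",.016),("timer_center",.025),("ramekin_center",.0225),("back_ramekin_center",.0225)):
    for k in(c,c2): print(l,[(round(q["confidence"],2),onz(k,np.array(q["xy"])*[640,480],z).round(3)) for q in pinpoint(k,l)[:1]])
```

```text
27.6 [0.5192 0.4034 0.2448] 4.054774703378769 [0.5 0.8 0.4] 0.4063742969457199
lid_edge [ 0.678 -0.092  0.185] [  70.5 -132.2]
lid_hinge [ 0.671 -0.086  0.068] [  63.7 -125.3]
top 1.6474567854093767 0.14979052865977374
side 1.6181212205425104 1.098448401588287
scraper_center [(0.8, array([0.52 , 0.403, 0.016]))]
scraper_center [(0.87, array([0.511, 0.413, 0.016]))]
timer_center [(0.61, array([ 0.435, -0.273,  0.025]))]
timer_center [(0.65, array([ 0.431, -0.26 ,  0.025]))]
ramekin_center [(0.89, array([ 0.378, -0.146,  0.022]))]
ramekin_center [(0.82, array([ 0.381, -0.13 ,  0.022]))]
back_ramekin_center [(0.74, array([0.785, 0.101, 0.022]))]
back_ramekin_center [(0.78, array([0.786, 0.101, 0.022]))]
```

Request:
{"name": "move_arm", "arguments": {"increments": [[[0,0,0],[0,0,-0.024],1],[[-0.897,0.245,0],[0,0,0],1],[[-0.897,0.245,0],[0,0,0],1],[[-0.897,0.245,0],[0,0,0],1],[[-0.897,0.245,0],[0,0,0],1],[[-0.897,0.245,0],[0,0,0],1],[[-0.897,0.245,0],[0,0,0],1],[[-0.897,0.245,0],[0,0,0],1],[[-0.897,0.245,0],[0,0,0],1],[[-0.897,0.245,0],[0,0,0],1],[[-0.897,0.245,0],[0,0,0],1],[[-0.897,0.245,0],[0,0,0],1],[[-0.897,0.245,0],[0,0,0],1],[[-0.897,0.245,0],[0,0,0],1],[[-0.897,0.245,0],[0,0,0],1],[[-0.897,0.245,0],[0,0,0],1],[[-0.897,0.245,0],[0,0,0],1],[[-0.897,0.245,0],[0,0,0],1],[[-0.897,0.245,0],[0,0,0],1],[[-0.897,0.245,0],[0,0,0],1]]}}

```text
time_s: 29.97
position: [0.7203, -0.0884, 0.2423]
tcp_rot: [[-0.121, 0.993, -0.0], [0.993, 0.121, 0.0], [0.0, -0.0, -1.0]]
force: [0.4, 0.7, 0.1]
opening: 0.005
grasp_force: 0.0
```

Run:
```python
from plan import *
s,p,R=st(); print(s["time_s"],p.round(4),wb(p).round(1),yaw(R),np.round(s["force"],1),s["opening"])
g=bw(112,-132.5);rows(p,R,[*g,.150],np.degrees(BY))
th=np.linspace(1.6,-.03,26);r=np.interp(th,[0,1.6],[98,85])
X=63-r*np.cos(th)+3*np.sin(th)+15;Z=67+r*np.sin(th)+3*np.cos(th)
for i in range(0,26): print(i,th[i].round(2),X[i].round(1),Z[i].round(1),(np.r_[X[i]-X[i-1],-(Z[i]-Z[i-1])]/30).round(3) if i else "")
```

```text
29.9667 [ 0.7203 -0.0884  0.2423] [ 112.5 -133.7] 6.927088214936871 [0.4 0.7 0.1] 0.005405672173340549
turn z units -0.000 (0.0 deg) shift units [ 0.041 -0.018  3.076]
0 1.6 83.5 151.9 
1 1.53 77.9 152.6 [-0.185 -0.024]
2 1.47 72.3 152.9 [-0.188 -0.011]
3 1.4 66.6 152.9 [-0.189  0.001]
4 1.34 60.9 152.5 [-0.19   0.014]
5 1.27 55.2 151.7 [-0.19   0.026]
6 1.21 49.6 150.5 [-0.189  0.039]
7 1.14 44.0 149.0 [-0.187  0.052]
8 1.08 38.5 147.1 [-0.184  0.064]
9 1.01 33.0 144.8 [-0.18   0.077]
10 0.95 27.8 142.1 [-0.176  0.089]
11 0.88 22.6 139.1 [-0.171  0.101]
12 0.82 17.7 135.7 [-0.165  0.112]
13 0.75 13.0 132.0 [-0.158  0.124]
14 0.69 8.5 127.9 [-0.15   0.135]
15 0.62 4.2 123.6 [-0.142  0.145]
16 0.56 0.2 118.9 [-0.133  0.155]
17 0.49 -3.5 114.0 [-0.123  0.164]
18 0.43 -6.8 108.8 [-0.112  0.173]
19 0.36 -9.9 103.4 [-0.101  0.181]
20 0.3 -12.6 97.8 [-0.09   0.188]
21 0.23 -14.9 91.9 [-0.078  0.195]
22 0.17 -16.8 85.9 [-0.065  0.201]
23 0.1 -18.4 79.7 [-0.052  0.206]
24 0.04 -19.5 73.4 [-0.038  0.21 ]
25 -0.03 -20.0 67.1 [-0.017  0.213]
```

Request:
{"name": "move_arm", "arguments": {"increments": [[[0,0,0.5],[0,0,0],1],[[0,0,0.5],[0,0,0],1],[[0,0,0.5],[0,0,0],1],[[0,0,0.5],[0,0,0],1],[[0,0,0.5],[0,0,0],1],[[0,0,0.5],[0,0,0],1],[[0,-0.19,0],[0,0,0],1],[[0,-0.19,0],[0,0,0],1],[[0,-0.19,0],[0,0,0],1],[[0,-0.19,0],[0,0,0],1],[[0,-0.19,0],[0,0,0],1],[[0,-0.185,0],[0,0,0],1],[[0,-0.188,0],[0,0,0],1],[[0,-0.189,0],[0,0,0],1]]}}

```text
time_s: 31.13
position: [0.6752, -0.0929, 0.1536]
tcp_rot: [[-0.121, 0.993, 0.003], [0.993, 0.121, -0.001], [-0.001, 0.003, -1.0]]
force: [2.7, -0.1, 0.9]
opening: 0.005
grasp_force: 0.9
```

```bash
cat > lid.py <<'E'
from ch import *
from scipy.optimize import minimize_scalar
s,p,R=st(); print(s["time_s"],p.round(4),wb(p).round(1),np.round(s["force"],1))
for n in("top","side"):
    k=capture(n)
    for q in pinpoint(k,"lid_edge")[:1]:
        u=np.array(q["xy"])*[640,480]
        f=lambda t: np.sum((proj(k,[*bw(63-114*np.cos(t),-132.5),.067+.114*np.sin(t)])-u)**2)
        r=minimize_scalar(f,bounds=(-.1,1.8),method="bounded");print(n,round(q["confidence"],2),u.round(0),round(r.x,3),round(r.fun,1))
E
python3 lid.py
```

```text
31.1333 [ 0.6752 -0.0929  0.1536] [  67.3 -132.7] [ 2.7 -0.1  0.9]
side 0.91 [226. 190.] 1.44 0.6
```

Request:
{"name": "move_arm", "arguments": {"increments": [[[0,-0.19,0.014],[0,0,0],1],[[0,-0.19,0.026],[0,0,0],1],[[0,-0.189,0.039],[0,0,0],1],[[0,-0.187,0.052],[0,0,0],1],[[0,-0.184,0.064],[0,0,0],1],[[0,-0.18,0.077],[0,0,0],1],[[0,-0.176,0.089],[0,0,0],1],[[0,-0.171,0.101],[0,0,0],1],[[0,-0.165,0.112],[0,0,0],1],[[0,-0.158,0.124],[0,0,0],1]]}}

```text
time_s: 32.17
position: [0.6211, -0.0992, 0.1313]
tcp_rot: [[-0.121, 0.993, 0.0], [0.993, 0.121, -0.0], [-0.0, 0.0, -1.0]]
force: [1.9, 0.2, 0.3]
opening: 0.006
grasp_force: 0.7
```

```bash
python3 lid.py
```

```text
32.1667 [ 0.6211 -0.0992  0.1313] [  12.7 -132.4] [1.9 0.2 0.3]
top 0.28 [299. 154.] 1.8 8068.4
side 0.95 [246. 183.] 0.876 0.0
```

Request:
{"name": "move_arm", "arguments": {"increments": [[[0,-0.15,0.135],[0,0,0],1],[[0,-0.142,0.145],[0,0,0],1],[[0,-0.133,0.155],[0,0,0],1],[[0,-0.123,0.164],[0,0,0],1],[[0,-0.112,0.173],[0,0,0],1],[[0,-0.101,0.181],[0,0,0],1],[[0,-0.09,0.188],[0,0,0],1],[[0,-0.078,0.18],[0,0,0],1],[[0,-0.065,0.15],[0,0,0],1]]}}

```text
time_s: 33.12
position: [0.5914, -0.1026, 0.0866]
tcp_rot: [[-0.121, 0.993, -0.001], [0.993, 0.121, 0.0], [0.0, -0.001, -1.0]]
force: [1.0, 0.5, 1.1]
opening: 0.003
grasp_force: 0.5
```

```bash
python3 lid.py
```

```text
33.1167 [ 0.5914 -0.1026  0.0866] [ -17.2 -132.2] [1.  0.5 1.1]
side 0.61 [257. 198.] 0.083 8.7
```

Request:
{"name": "move_arm", "arguments": {"increments": [[[0,-0.03,0.12],[0,0,0],1],[[0,0,0.12],[0,0,0],1],[[0,0,0.1],[0,0,0],1],[[0,0,0.08],[0,0,0],1],[[0,0,0.05],[0,0,0],1]]}}

```text
time_s: 33.73
position: [0.5908, -0.1027, 0.0728]
tcp_rot: [[-0.121, 0.993, -0.001], [0.993, 0.121, 0.0], [0.0, -0.001, -1.0]]
force: [-1.0, -0.2, 0.5]
opening: 0.011
grasp_force: 0.4
```

Request:
{"name": "move_arm", "arguments": {"increments": [[[0,0,0.04],[0,0,0],1],[[0,0,0.04],[0,0,0],1]]}}

```text
time_s: 33.9
position: [0.591, -0.1027, 0.0707]
tcp_rot: [[-0.121, 0.993, -0.0], [0.993, 0.121, 0.0], [0.0, -0.0, -1.0]]
force: [0.1, -0.1, 1.9]
opening: 0.003
grasp_force: 0.4
```

Request:
{"name": "move_arm", "arguments": {"increments": [[[0,0,0.04],[0,0,0],1],[[0,0,0.03],[0,0,0],1]]}}

```text
time_s: 34.07
position: [0.5911, -0.1027, 0.0702]
tcp_rot: [[-0.121, 0.993, -0.0], [0.993, 0.121, -0.0], [-0.0, -0.0, -1.0]]
force: [-4.5, 1.0, 15.0]
opening: 0.004
grasp_force: 7.9
```

Stalled at 70 mm with 15 N, so the lid is closed. I'll lift off and verify.

Request:
{"name": "move_arm", "arguments": {"increments": [[[0,0,-0.2],[0,0,0],1],[[0,0,-0.6],[0,0,0],1],[[0,0,-1],[0,0,0],1],[[0,0,-1],[0,0,0],1],[[0,0,-1],[0,0,0],1],[[0.8,0,-0.5],[0,0,0],1],[[1,0,0],[0,0,0],1],[[1,0,0],[0,0,0],1],[[1,0,0],[0,0,0],1],[[1,0,0],[0,0,0],1],[[1,0,0],[0,0,0],1],[[1,0,0],[0,0,0],1],[[0,0,0],[0,0,0],1]]}}

```text
time_s: 35.15
position: [0.5651, 0.1048, 0.1979]
tcp_rot: [[-0.125, 0.992, -0.001], [0.992, 0.125, 0.003], [0.003, -0.0, -1.0]]
force: [-0.4, -0.6, -0.3]
opening: 0.006
grasp_force: 0.0
```

```bash
python3 lid.py
python3 - <<'E'
from ch import *
for n in("top","side"):
    k=capture(n)
    for l,z in(("cheese_center",.0345),("scraper_center",.016),("timer_center",.025),("ramekin_center",.0225),("back_ramekin_center",.0225)):
        print(n,l,[(round(q["confidence"],2),onz(k,np.array(q["xy"])*[640,480],z).round(3)) for q in pinpoint(k,l)[:2]])
E
```

```text
35.15 [0.5651 0.1048 0.1979] [-18.1  76.9] [-0.4 -0.6 -0.3]
top 0.73 [387. 240.] 0.059 4.5
side 0.64 [263. 198.] 0.063 8.1
top cheese_center [(0.88, array([0.398, 0.26 , 0.034]))]
top scraper_center [(0.97, array([0.518, 0.41 , 0.016]))]
top timer_center [(0.88, array([ 0.437, -0.271,  0.025])), (0.26, array([ 0.379, -0.148,  0.025]))]
top ramekin_center [(0.78, array([ 0.386, -0.152,  0.022])), (0.25, array([0.782, 0.107, 0.022]))]
top back_ramekin_center [(0.91, array([0.789, 0.101, 0.022]))]
side cheese_center [(0.88, array([0.397, 0.272, 0.034])), (0.32, array([0.529, 0.411, 0.034]))]
side scraper_center [(0.61, array([0.515, 0.413, 0.016]))]
side timer_center [(0.71, array([ 0.432, -0.265,  0.025]))]
side ramekin_center [(0.61, array([ 0.381, -0.133,  0.022]))]
side back_ramekin_center [(0.94, array([0.779, 0.098, 0.022]))]
```

The TCP stalled at exactly the closed lid's height of 70 mm, and everything else is in place, so I'm handing in.

```bash
python3 -c "
from rig import *
print(hand_in())"
```

```text
the job is handed in; nothing more can be done
None
```

I handed the job in at about 35 s of the 72 s allowed, and no verdict was shown. The cheese was pressed to the rail before the line and fed home against the stop, the scraper is flat on the bare table, and the lid is closed. The lid stopped at its 70 mm closed height under 15 N, though the camera estimate read about 0.06 rad, which I took as noise. The timer and both ramekins show no movement beyond measurement noise.

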